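Set out the wheel-change kit from the sloped parts rack

TASK

Set out the wheel-change kit: take the quick-release skewer and both tire levers out of the sloped rack under the handlebar and lay them in the three-lane tray, the skewer in the middle lane and one lever in each outer lane, each lying flat along its lane. Lay them down rather than dropping them, leave the spanner in the rack, do not knock the handlebar or its clamp, and leave everything else on the stand where it is.

Things in the scene. Friction and masses are not known exactly. Their poses are not given: they have to be found in the camera images.
- rack: Fixed grey parts rack, 420 mm wide, four pockets side by side (centres y = -156, -52, 52, 156 mm). Origin under its centre, x to its back. Pocket floor rises 30 degrees towards +x through (0, y, 75 mm); along the slope it runs 68 mm down to a 12 mm high lip and 105 mm up to a 20 mm rear wall. Pockets 100 mm wide, walls 4 mm thick, 30 mm high off the floor. One thing in each.
- clamp_stand: Fixed stand behind the rack, its black knob clamp holding a handlebar level across above the pockets. Origin on the table below the clamp jaws; post (30 mm thick, 357 mm high, foot plate 110 x 130 mm) at x = 170 mm; axes within 0.03 rad of the rack's. The clamp arm runs from the post to the bar (towards -x) 285 mm up.
- bar_clamp (a point): Point on the aluminium handlebar's axis in the clamp jaws, 285 mm up. The bar runs along the stand's y from 460 mm at -y of here to 80 mm at +y, straight above the middle of all the pocket floors (within 20 mm), where it blocks a gripper coming straight down; 22 mm thick, 32 mm within 45 mm of here. Jaws 50 mm wide, 28 mm above and below the axis.
- axle: Steel quick-release skewer: round rod 15 mm thick, x -66 to +78 mm; block head 18 x 20 x 15 mm centred at x = +84; lever 10 mm thick slanting back from the head to (52, 35) mm. 90 g, centre of mass near x = +25 mm. Origin: underside, centre line, 66 mm from its lower end; x along it (uphill), y across, z out of its upper face. In any pocket, up to 0.1 rad askew.
- lever_a: One of two identical orange plastic tire levers: flat bar, x -66 to +64 mm, 22 mm wide and 12 mm thick over x -62..+24, then an 18 x 9 mm neck and a small hooked tip; 30 g. Origin: underside, centre line, 66 mm from its lower end; x along it (uphill), y across, z out of its upper face. On the sloped floor of any pocket, up to 0.15 rad askew.
- lever_b: One of two identical orange plastic tire levers: flat bar, x -66 to +64 mm, 22 mm wide and 12 mm thick over x -62..+24, then an 18 x 9 mm neck and a small hooked tip; 30 g. Origin: underside, centre line, 66 mm from its lower end; x along it (uphill), y across, z out of its upper face. On the sloped floor of any pocket, up to 0.15 rad askew.
- spanner: Flat steel open-end spanner, 147 mm long, shank 18 mm wide, 8 mm thick, jaw end 38 mm wide. Origin: underside, centre line, 66 mm from its lower end; x along it (uphill), y across, z out of its upper face. In the remaining pocket (any of the four); not wanted, stays there.
- tray: Fixed shallow aluminium tray 218 x 241 x 18 mm with three equal lanes along its x, each 75 mm wide and 210 mm long inside, floor 4 mm thick, walls to 18 mm above the table. Origin under its centre.
- lane_left (a point): Centre of the floor of the outer lane at the tray's +y side (4 mm above the table), axes as the tray's.
- lane_mid (a point): Centre of the floor of the middle lane, axes as the tray's.
- lane_right (a point): Centre of the floor of the outer lane at the tray's -y side, axes as the tray's.
- dish: Open glass dish with washers, 90 mm across, 30 mm high, in front of the rack. Origin under its centre.
- oil: White oil bottle standing, 48 mm across, 135 mm high. Origin under its centre.
- pedal: Black pedal lying flat, about 90 x 95 x 26 mm. Origin under its centre.
- grip: Black rubber handlebar grip lying down, 130 mm long, 32 mm thick, along its x. Origin under its centre.
- tape: Roll of grey tape lying flat, 80 mm across, 24 mm high. Origin under its centre.
- jar: Glass jar with a steel lid, 68 mm across, 75 mm high. Origin under its centre.
Mind the look-alikes: they are no part of the job. What is shaped like the lever_a but purple or yellow is not meant.

How it is judged:
By the outcome, as a careful person would: the job done as asked, in the order asked, and still so for the second after the job is handed in, with the robot touching nothing.
It also fails if it takes over 72 s, if anything falls off the work surface, if the arm or the gripper's body presses on something with over 40 N, if the wrist force passes 120 N, or if a joint passes its speed limit or range.

ROBOT

A 6-joint arm with a two-finger parallel gripper is mounted at the origin on the work surface. World frame = base frame: x ahead of the robot, y to its left, z up, the work surface at z = 0. Lengths are in m, angles in rad, forces in N, time in s.
With the tool pointing down it reaches from about 0.3 to 0.775 m from the base axis. Payload 14.6 kg.
Tool frame: the origin (TCP) lies between the finger pads, 19 mm behind the fingertips; this is the grasp point; z points along the fingers, y is the line along which they close (so a half turn about z gives the same grasp; the last joint's range is limited). The gripper opens to 94 mm and grips with 3 to 60 N. Pads are 16 mm wide; open, the fingers measure 119 mm over their backs; the gripper's body (75 mm by 177 mm) begins 78 mm behind the grasp point.
Start: joints at [1.07, 0.3, 1.521, -0, 1.321, -0.067], TCP at [0.231, 0.499, 0.224] pointing down, gripper open.
Joint ranges: [-3.03, 3.03], [-0.79, 2.21], [0.23, 2.52], [-1.04, 4.18], [0, 3.07], [-2.55, 2.55]. Speed limits (rad/s): [2.22, 2.22, 2.57, 3.14, 3.14, 3.14].

INTERFACE

Orientations are given as a rotation vector (axis times angle).
In Python, from workcell import get_state, grab_frame, camera_model, job_done, search_frame, silhouettes, pinpoint gives the robot as it stands. The module is installed in compiled form; this text tells all that it offers.
- The arm moves only by the shell command python3 -m inch 'ROWS' [FORCE]. ROWS is JSON, a list of rows, each a list of 5 numbers: the shift along the tool's x, y, z in mm, then the turn about the tool's z in rad, then the closure, from 0 (fully open) to 1 (shut). In form: [[x, y, z, spin, jaw], ...]. A call has 1 to 5 rows; each row shifts and turns the commanded pose from where the row before left it, along the tool's axes as they then stand; what a row does not reach is not made up. A row lasts 1/10 s, in which the tool goes at most 50 mm and 8.59 degrees, less where a joint would pass 70% of its speed; a pose out of reach is approached as far as the arm can. A call is refused whole if a number of a shift passes 50 or a number of a turn 0.15, either way. A call with a gripper value outside its range is refused whole. The fingers move at their own pace and stop on an object; FORCE is the grip in N (left out, the last holds). Time passes only in rows, so rows that do not move let the fingers close. It gives the time, the measured TCP pose, the force, the opening and the grip force at its end, in the units of the state.
- get_state(): the state, without advancing time (a new reading comes with each control period).
- grab_frame(name): name is "side" or "top" or "wrist"; returns (picture, depth): 384x512x3 uint8, red, green, blue; 384x512 float32, m along the optical axis (not along the pixel's ray), 0 where there is no reading.
- camera_model(name): a dict with "camera_matrix" (3x3 intrinsics, pixels), "eye" and "orientation" of the camera in the world; the wrist camera has in their place "mount" (4x4, takes a point from camera to tool coordinates, whose origin is the TCP and whose axes are the flange's). Camera axes: x right, y down, z forward; pixel columns grow to the right and rows downward; lengths in m; the calibration is good to about 2 mm. A picture is of the moment at which its call begins: read the wrist's pose just before it. camera_model takes no time and is no camera call.
- job_done(): hands the job in; it is judged then, once.
Trained networks look in the newest picture that a camera, given by its name, has taken for a name from the list of things; names that differ only in an ending like _2 or _b are one class to them, and where a whole thing is asked for, a point or a joint stands for the part that bears it (a point fixed in the world has none). Each returns a list of dicts, best first, with "p" (0 to 1); they miss things now and then, are a little off and sometimes report something else, mostly with a low value. They report only what shows in the picture. A call takes as long as a camera call. They do not tell look-alikes from the thing itself.
- search_frame(target, camera): "xy" ([column, row] in pixels, amid what is visible of it).
- silhouettes(target, camera): "mask" (384x512 bool, what is visible of it) and "xy" ([column, row] in pixels, amid what is visible of it).
- pinpoint(target, camera): "xy" ([column, row] in pixels: a listed point, or the origin of a listed thing).
The state is a dict: "t": time; "joints": joint angles; "dq": joint speeds; "effort": joint torques, N m; "ee_pos": TCP position; "tcp_rot": TCP orientation; "ft_force": force on the tool from outside, world axes, zero at the start; "torque": the same for the moment, N m; "opening": finger opening in m; "gripper_force": force on a finger pad.
Only numpy, scipy, OpenCV 4.12 (cv2) and the standard library are available. Lean on these libraries where they do the work, as an engineer would, in place of code of your own. Each camera call takes 0.05 s, during which the arm holds its last target. There are 200 camera calls.

## Working session

There is one attempt and no reset: what is moved stays moved. The work goes in short steps, Python scripts to look and compute and a shell command to move; the robot and the scene stay as the last step left them, time stands still between calls to the robot, and variables do not carry over. Pictures are saved under pics/ and viewed, at most 10 in all, crops included, and the job is handed in when it is done.

```bash
mkdir -p pics; cat > h.py <<'E'
import numpy as np, cv2
from scipy.spatial.transform import Rotation as R
from workcell import *
def cam(name):
    m=camera_model(name); K=np.array(m["camera_matrix"])
    if "mount" in m:
        s=get_state(); T=np.eye(4); T[:3,:3]=R.from_rotvec(s["tcp_rot"]).as_matrix(); T[:3,3]=s["ee_pos"]
        return K,T@np.array(m["mount"])
    T=np.eye(4); o=np.array(m["orientation"],float)
    T[:3,:3]=o if o.shape==(3,3) else R.from_rotvec(o).as_matrix()
    T[:3,3]=m["eye"]; return K,T
def cloud(K,T,d):
    v,u=np.indices(d.shape); P=np.stack([(u-K[0,2])/K[0,0]*d,(v-K[1,2])/K[1,1]*d,d],-1)
    return P@T[:3,:3].T+T[:3,3]
E
python3 - <<'E'
from h import *
print(camera_model("top")); s=get_state(); print(s)
ims=[]
for c in("top","side"):
    K,T=cam(c); p,d=grab_frame(c); np.savez(c+".npz",p=p,d=d,K=K,T=T); cv2.imwrite(f"pics/{c}0.png",p[:,:,::-1]); P=cloud(K,T,d)
    for n in("rack","clamp_stand","bar_clamp","axle","lever_a","spanner","tray","lane_mid","lane_left","lane_right","dish"):
        f=pinpoint(n,c)
        for r in f[:5]:
            u,v=np.round(r["xy"]).astype(int); print(c,n,round(float(r["p"]),2),u,v,P[min(v,383),min(u,511)].round(3))
E
```

```text
{'camera_matrix': array([[362.55875679,   0.        , 257.90099637],
       [  0.        , 362.55875679, 190.973103  ],
       [  0.        ,   0.        ,   1.        ]]), 'eye': array([0.3652473 , 0.01599159, 1.41083111]), 'orientation': array([-2.15018809,  2.18051795, -0.17084035])}
{'t': 0.0, 'joints': array([ 1.07038426e+00,  3.00484137e-01,  1.52159518e+00, -1.79507100e-05,
        1.32067676e+00, -6.66071696e-02]), 'dq': array([ 7.08528213e-05,  3.40651044e-04, -1.27702534e-03, -2.99241566e-04,
        5.19267997e-04,  9.98215508e-04]), 'effort': array([ 8.16944539e-04, -5.31816816e+01, -3.52743316e+01,  7.08862580e-02,
        2.44090625e-02, -9.33171577e-05]), 'ee_pos': array([0.23107356, 0.49883806, 0.2236732 ]), 'tcp_rot': array([-6.76015231e-01, -3.06768070e+00,  1.76201604e-03]), 'ft_force': array([ 0.3244621 , -0.27705804, -0.28488299]), 'torque': array([-0.00064695, -0.0305682 , -0.0150539 ]), 'gripper_force': 0.0, 'opening': 0.09408190404338855}
top rack 0.65 207 188 [0.556 0.169 0.068]
top clamp_stand 0.2 165 200 [0.511 0.32  0.087]
top bar_clamp 0.84 124 209 [0.462
[... 851 characters left out ...]
e bar_clamp 0.68 225 261 [0.461 0.428 0.312]
side axle 0.46 232 214 [0.619 0.038 0.071]
side axle 0.39 230 256 [0.457 0.408 0.31 ]
side axle 0.34 227 289 [0.433 0.482 0.283]
side lever_a 0.75 266 373 [0.325 0.503 0.014]
side lever_a 0.68 296 318 [0.304 0.314 0.012]
side lever_a 0.6 228 262 [0.452 0.43  0.313]
side lever_a 0.51 232 288 [0.493 0.33  0.08 ]
side spanner 0.48 227 231 [0.503 0.321 0.296]
side spanner 0.47 304 173 [ 0.479 -0.351  0.   ]
side tray 0.87 294 186 [ 0.491 -0.259  0.001]
side lane_mid 0.81 298 183 [ 0.482 -0.28   0.003]
side lane_mid 0.24 281 146 [ 0.615 -0.467  0.02 ]
side lane_left 0.82 285 193 [ 0.51  -0.205  0.004]
side lane_right 0.58 302 172 [ 0.488 -0.352  0.001]
```

```bash
python3 - <<'E'
import cv2
a=cv2.imread("pics/top0.png")[110:290,70:390]; cv2.imwrite("pics/topc.png",cv2.resize(a,(800,450),interpolation=cv2.INTER_CUBIC))
b=cv2.imread("pics/side0.png")[100:384,130:400]; cv2.imwrite("pics/sidec.png",cv2.resize(b,None,fx=2.1,fy=2.1,interpolation=cv2.INTER_CUBIC))
E
```

```text
(no output)
```

View pics/topc.png

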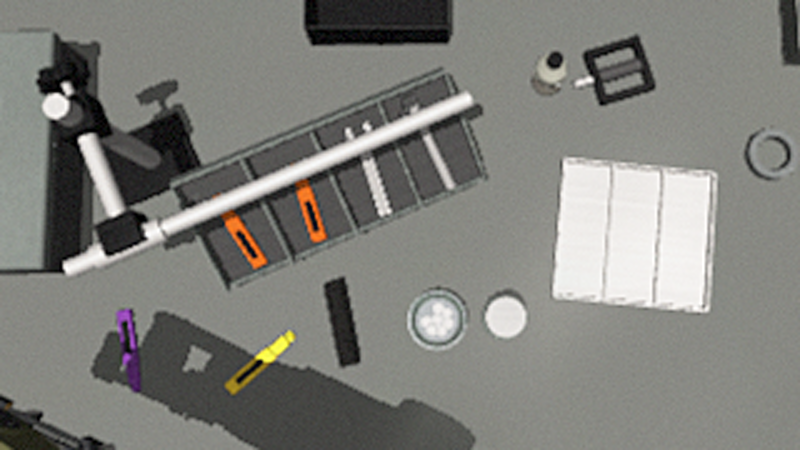

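View pics/sidec.png

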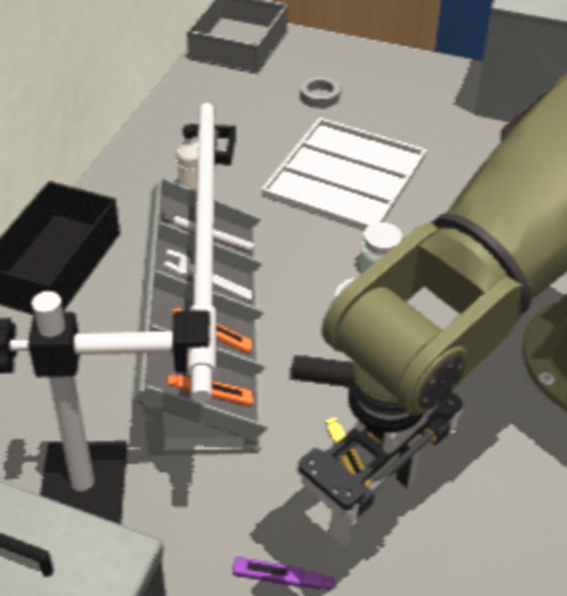

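The orange bars at top px (168,206) and (195,195) are the levers. The jawed spanner is at (220,178) and the skewer is the rod at (245,170). The purple one (121,250) and the yellow one (174,255) are look-alikes. The tray is centred near (324,204). The close crop confirms this choice, so next I'll measure the bar, the items, and the arm's own bulk.

```bash
python3 - <<'E'
from h import *
D={c:dict(np.load(c+".npz")) for c in("top","side")}
C={c:cloud(D[c]["K"],D[c]["T"],D[c]["d"]) for c in D}
for c in D: C[c][D[c]["d"]==0]=np.nan
def line(Q,n):
    m=np.median(Q,0); Q=Q[np.linalg.norm(Q-m,axis=1)<.4]; m=Q.mean(0)
    v=np.linalg.svd(Q-m)[2][0]; s=(Q-m)@v; print(n,len(Q),"mean",m.round(4),"dir",v.round(3),"ends",(m+v*s.min()).round(3),(m+v*s.max()).round(3))
P=C["top"]; 
for c in D:
    P=C[c]
    Q=P[(P[...,2]>.27)&(P[...,2]<.305)&(P[...,0]>.44)&(P[...,0]<.72)&(P[...,1]<.36)&(P[...,1]>-.2)]; line(Q,c+" bar")
    h=cv2.cvtColor(D[c]["p"],cv2.COLOR_RGB2HSV)
    o=(h[...,0]<16)&(h[...,1]>150)&(h[...,2]>80)&(P[...,0]>.4)&(P[...,2]<.2)&(P[...,2]>.03)
    n,L=cv2.connectedComponents(o.astype(np.uint8))
    for i in range(1,n):
        if (L==i).sum()>15: line(P[L==i],c+" orange"); print(np.argwhere(L==i).mean(0))
    b=(h[...,1]<40)&(h[...,2]>150)&(P[...,2]>.04)&(P[...,2]<.14)&(P[...,0]>.45)&(P[...,1]<.2)&(P[...,1]>-.1)
    n,L=cv2.connectedComponents(b.astype(np.uint8))
    for i in range(1,n):
        if (L==i).sum()>15: line(P[L==i],c+" bright"); print(np.argwhere(L==i).mean(0))
# rack outline / tray outline from top
P=C["top"]
t=(P[...,2]>.0)&(P[...,2]<.03)&(D["top"]["p"].min(-1)>190)&(P[...,0]>.35)&(P[...,0]<.65)&(P[...,1]<-.12)&(P[...,1]>-.45)
r=cv2.minAreaRect(P[t][:,:2].astype(np.float32)); print("tray",r)
k=(P[...,2]>.045)&(P[...,2]<.2)&(P[...,0]>.4)&(P[...,0]<.75)&(P[...,1]<.42)&(P[...,1]>-.07)
n,L,st,_=cv2.connectedComponentsWithStats(k.astype(np.uint8)); i=1+st[1:,4].argmax(); print("rack",cv2.minAreaRect(P[L==i][:,:2].astype(np.float32)))
# arm bulk in radial coords about TCP
tc=get_state()["ee_pos"]; a=np.arctan2(tc[1],tc[0])
for c in C:
    Q=C[c].reshape(-1,3)-tc; Q=Q[~np.isnan(Q[:,0])]; r=Q[:,0]*np.cos(a)+Q[:,1]*np.sin(a); l=-Q[:,0]*np.sin(a)+Q[:,1]*np.cos(a)
    for z0 in np.arange(-.02,.5,.04):
        m=(Q[:,2]>z0)&(Q[:,2]<z0+.04)&(abs(l)<.15)&(abs(r)<.2)
        if m.sum()>5: print(c,round(z0,2),m.sum(),"r",r[m].min().round(3),r[m].max().round(3),"l",l[m].min().round(3),l[m].max().round(3))
E
```

```text
top bar 931 mean [0.5684 0.1752 0.2932] dir [-0.391  0.921 -0.001] ends [ 0.649 -0.015  0.293] [0.489 0.361 0.293]
top orange 136 mean [0.5336 0.2172 0.0766] dir [-0.837 -0.209 -0.506] ends [0.574 0.227 0.101] [0.487 0.206 0.048]
[193.81617647 193.63970588]
top orange 142 mean [0.4928 0.3138 0.0762] dir [-0.752 -0.421 -0.508] ends [0.528 0.333 0.1  ] [0.453 0.291 0.049]
[205.17605634 167.12676056]
top bright 72 mean [0.6033 0.0258 0.076 ] dir [-0.768 -0.397 -0.502] ends [0.639 0.044 0.099] [0.567 0.007 0.052]
[174.69444444 245.29166667]
top bright 113 mean [0.5673 0.1197 0.0701] dir [-0.816 -0.248 -0.522] ends [0.605 0.131 0.094] [0.529 0.108 0.045]
[184.73451327 220.22123894]
side bar 744 mean [0.5564 0.1965 0.2935] dir [-0.393  0.92  -0.001] ends [ 0.649 -0.019  0.294] [0.486 0.361 0.293]
side orange 101 mean [0.5107 0.2189 0.0677] dir [-0.812 -0.259 -0.523] ends [0.536 0.227 0.084] [0.489 0.212 0.053]
[261.52475248 241.17821782]
side orange 56 mean [0.5377 0.3441 0.1054] dir [-0.876 -0.324 -0.357] ends [0.55  0.349 0.11 ] [0.525 0.34  0.1  ]
[281.44642857 215.07142857]
side orange
[... 1461 characters left out ...]
 -0.036 0.001
top 0.14 7 r -0.039 -0.017 l -0.036 0.031
top 0.18 49 r -0.035 -0.02 l -0.009 0.027
top 0.22 331 r -0.123 0.04 l -0.064 0.044
top 0.26 1885 r -0.197 0.041 l -0.063 0.064
top 0.3 1621 r -0.2 -0.03 l -0.053 0.071
top 0.34 1411 r -0.2 -0.117 l -0.051 0.076
side -0.02 159 r -0.061 0.061 l -0.007 0.013
side 0.02 77 r -0.059 0.06 l -0.007 0.014
side 0.06 376 r -0.08 0.082 l -0.03 0.037
side 0.1 1241 r -0.089 0.09 l -0.032 0.037
side 0.14 277 r -0.038 0.038 l -0.033 0.04
side 0.18 382 r 0.006 0.035 l -0.026 0.056
side 0.22 979 r -0.109 0.043 l -0.055 0.065
side 0.26 3309 r -0.198 0.042 l -0.055 0.078
side 0.3 2712 r -0.2 -0.026 l -0.049 0.081
side 0.34 1851 r -0.2 -0.11 l -0.045 0.083
```

```bash
python3 - <<'E'
from h import *
D={c:dict(np.load(c+".npz")) for c in("top","side")}
tc=np.array([.2311,.4988,.2237]); a=np.arctan2(tc[1],tc[0])
Q=np.vstack([cloud(D[c]["K"],D[c]["T"],D[c]["d"])[D[c]["d"]>0] for c in D])-tc
r=Q[:,0]*np.cos(a)+Q[:,1]*np.sin(a); l=-Q[:,0]*np.sin(a)+Q[:,1]*np.cos(a)
for z0 in np.arange(.14,.32,.01):
    m=(Q[:,2]>z0)&(Q[:,2]<z0+.01)&(abs(l)<.11)&(r>-.06)&(r<.15)
    print(round(z0,2),m.sum(),[np.sort(r[m]*np.cos(b)+l[m]*np.sin(b))[-2].round(3) for b in (-.17,0,.39)], "l",l[m].min().round(3),l[m].max().round(3))
# rack front lip edge & walls along e
e=np.array([.9206,.3905]); f=np.array([-.3905,.9206])
P=cloud(D["top"]["K"],D["top"]["T"],D["top"]["d"]); u=P[...,:2]@e; v=P[...,:2]@f
for v0 in np.arange(-.30,.16,.02):
    pass
m=(P[...,2]>.03)&(P[...,2]<.2)&(u>.45)&(u<.8)&(v>-.4)&(v<.3)
v0=np.median(v[m]); print("v range",np.percentile(v[m],[.3,50,99.7]))
# floor fit: points on slope plane z=.075+tan30*(u-u0)
w=(P[...,2]-.075)/np.tan(np.pi/6); q=m&(u<.57)
x=(u-w)[q]; hh,ed=np.histogram(x,np.arange(.54,.66,.004)); print(hh,ed[hh.argmax()])
# tool x,y axes
print(R.from_rotvec(get_state()["tcp_rot"]).as_matrix().round(3))
E
```

```text
0.14 23 [np.float64(0.014), np.float64(0.017), np.float64(0.025)] l 0.014 0.026
0.15 12 [np.float64(0.011), np.float64(0.014), np.float64(0.025)] l -0.034 0.036
0.16 36 [np.float64(0.034), np.float64(0.035), np.float64(0.037)] l -0.036 0.038
0.17 198 [np.float64(0.038), np.float64(0.038), np.float64(0.039)] l -0.033 0.04
0.18 77 [np.float64(0.034), np.float64(0.036), np.float64(0.038)] l -0.026 0.039
0.19 80 [np.float64(0.034), np.float64(0.035), np.float64(0.036)] l -0.021 0.035
0.2 96 [np.float64(0.034), np.float64(0.034), np.float64(0.036)] l -0.025 0.031
0.21 189 [np.float64(0.035), np.float64(0.035), np.float64(0.038)] l -0.026 0.056
0.22 70 [np.float64(0.033), np.float64(0.034), np.float64(0.051)] l -0.061 0.062
0.23 155 [np.float64(0.041), np.float64(0.038), np.float64(0.055)] l -0.062 0.063
0.24 300 [np.float64(0.043), np.float64(0.043), np.float64(0.059)] l -0.063 0.064
0.25 411 [np.float64(0.045), np.float64(0.044), np.float64(0.061)] l -0.063 0.064
0.26 596 [np.float64(0.044), np.float64(0.043), np.float64(0.059)] l -0.064 0.064
0.27 907 [np.float64(0.041), np.float64(0.039), np.float64(0.056)] l -0.062 0.064
0.28 1897 [np.float64(0.034), np.float64(0.032), np.float64(0.049)] l -0.06 0.062
0.29 760 [np.float64(0.018), np.float64(0.018), np.float64(0.036)] l -0.056 0.062
0.3 312 [np.float64(-0.02), np.float64(-0.025), np.float64(-0.004)] l -0.054 0.061Traceback (most recent call last):
  File "<stdin>", line 8, in <module>
IndexError: index -2 is out of bounds for axis 0 with size 0
```

```bash
python3 - <<'E'
from h import *
D={c:dict(np.load(c+".npz")) for c in("top","side")}
e=np.array([.9206,.3905]); f=np.array([-.3905,.9206])
P=cloud(D["top"]["K"],D["top"]["T"],D["top"]["d"]); u=P[...,:2]@e; v=P[...,:2]@f
m=(P[...,2]>.03)&(P[...,2]<.2)&(u>.45)&(u<.8)&(v>-.32)&(v<.2)
print("v range",np.percentile(v[m],[.5,50,99.5]))
w=(P[...,2]-.075)/np.tan(np.pi/6); q=m&(u<.57)
hh,ed=np.histogram((u-w)[q],np.arange(.54,.66,.004)); print(hh,ed[hh.argmax()])
print("bar e",np.median(u[(P[...,2]>.288)&(P[...,2]<.3)&(v>-.3)&(v<.1)&m.any()&(u>.5)&(u<.7)]))
print(R.from_rotvec(get_state()["tcp_rot"]).as_matrix().round(3)); print(np.array(camera_model("wrist")["mount"]).round(3),camera_model("wrist")["camera_matrix"][0])
for n,p in dict(l1lo=(.453,.291),l2lo=(.487,.206),ax=(.567,.007),sp=(.529,.108),barend=(.649,-.017),clamp=(.462,.4)).items(): print(n,(np.array(p)@e).round(3),(np.array(p)@f).round(3))
h=cv2.cvtColor(D["top"]["p"],cv2.COLOR_RGB2HSV)
E
```

```text
v range [-0.29442303 -0.05224371  0.19137418]
[ 13   7   2   9  25  47  70 102  99  65  67 162 240 232 189  65  18   2
   1   0   0   0   0   0   0   0   0   0   0] 0.5880000000000001
bar e 0.5921636949668809
[[-0.907  0.42   0.   ]
 [ 0.42   0.907 -0.   ]
 [-0.    -0.    -1.   ]]
[[-0.001 -0.969 -0.246  0.071]
 [ 1.    -0.001  0.     0.   ]
 [-0.    -0.246  0.969 -0.16 ]
 [ 0.     0.     0.     1.   ]] [276.70954288   0.         249.27778781]
l1lo 0.531 0.091
l2lo 0.529 -0.001
ax 0.525 -0.215
sp 0.529 -0.107
barend 0.591 -0.269
clamp 0.582 0.188
```

```bash
python3 -m inch '[[-38,-27,3,0,0.4],[-38,-27,3,0,0.4],[-38,-27,3,0,0.4],[-38,-27,3,0,0.4],[-38,-27,3,0,0.4]]' >/dev/null; python3 -m inch '[[-38,-27,3,0,0.4],[-38,-27,3,0,0.4],[-38,-27,3,0,0.4],[-38,-27,3,0,0.4],[0,0,0,-0.14,0.4]]' >/dev/null; python3 -m inch '[[0,0,0,-0.14,0.4],[0,0,0,-0.14,0.4],[0,0,0,-0.14,0.4],[0,0,0,-0.14,0.4],[0,0,0,-0.14,0.4]]'
cat >> h.py <<'E'
e=np.array([.9206,.3905]); f=np.array([-.3905,.9206])
def ev(p): return np.round([np.array(p)[:2]@e,np.array(p)[:2]@f,*p[2:3]],4)
def st():
    s=get_state(); M=R.from_rotvec(s["tcp_rot"]).as_matrix()
    print("t",round(s["t"],2),"ev",ev(s["ee_pos"]),"xyz",s["ee_pos"].round(4),"yaw_y",np.round(np.arctan2(M[1,1],M[0,1]),3),"F",s["ft_force"].round(1),"open",round(s["opening"],4),"gf",round(s["gripper_force"],1)); return s,M
E
python3 - <<'E'
from h import *
st(); K,T=cam("wrist"); p,d=grab_frame("wrist"); np.savez("w1.npz",p=p,d=d,K=K,T=T); cv2.imwrite("pics/w1.png",cv2.resize(p[:,:,::-1],(768,576),interpolation=cv2.INTER_CUBIC))
E
```

```text
t: 2.7
ee_pos: [0.4394, 0.1348, 0.1973]
tcp_rot: [-0.643, 3.075, -0.0]
ft_force: [-0.1, 0.5, 0.1]
opening: 0.0565
gripper_force: 0.0
t 2.7 ev [ 0.4571 -0.0475  0.1973] xyz [0.4394 0.1348 0.1973] yaw_y 1.983 F [-0.1  0.5  0.1] open 0.0565 gf 0.0
```

View pics/w1.png

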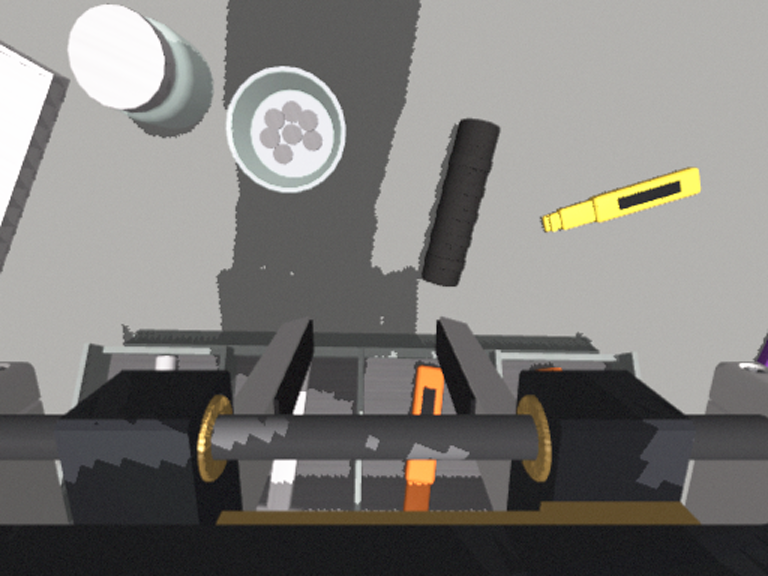

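The wrist view shows the low ends of the pockets: lever 2 at (430,370), spanner at (300,400), skewer end at (165,362). The gripper hides the uphill part. I'll zoom in on the skewer in the fixed cameras.

```bash
python3 - <<'E'
import cv2,numpy as np
a=cv2.imread("pics/top0.png")[140:200,200:280]; b=cv2.imread("pics/side0.png")[185:245,190:270]
cv2.imwrite("pics/z.png",np.hstack([cv2.resize(x,(400,300),interpolation=cv2.INTER_CUBIC) for x in(a,b)]))
E
```

```text
(no output)
```

View pics/z.png

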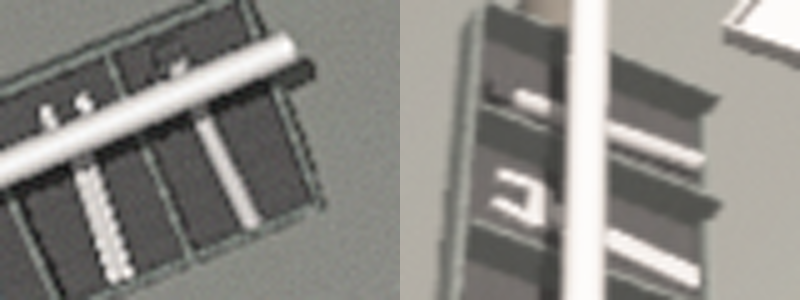

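```bash
python3 - <<'E'
from h import *
D=dict(np.load("w1.npz")); P=cloud(D["K"],D["T"],D["d"]); u=P[...,:2]@e; v=P[...,:2]@f; z=P[...,2]
W=np.stack([u,v,z],-1)
h=cv2.cvtColor(D["p"],cv2.COLOR_RGB2HSV)
def rep(m,n):
    k,L,s,_=cv2.connectedComponentsWithStats(m.astype(np.uint8))
    for i in range(1,k):
        if s[i,4]<15: continue
        Q=W[L==i]; c=Q.mean(0); lo=Q[Q[:,0]<np.percentile(Q[:,0],8)]; hi=Q[Q[:,0]>np.percentile(Q[:,0],92)]
        print(n,s[i,4],"mean",c.round(4),"low",lo.mean(0).round(4),"hi",hi.mean(0).round(4),"umin",np.percentile(Q[:,0],2).round(4),"vrange lo",(lo[:,1].min()).round(4),(lo[:,1].max()).round(4))
R0=(D["d"]>.2)&(u>.5)&(u<.64)&(z>.03)&(z<.13)
rep(R0&(h[...,0]<18)&(h[...,1]>140),"orange")
rep(R0&(h[...,1]<40)&(h[...,2]>165),"bright")
# orange/skewer precise axis from top image using top+side (yaw)
for c in("top","side"):
    D=dict(np.load(c+".npz")); P=cloud(D["K"],D["T"],D["d"]); u=P[...,:2]@e; v=P[...,:2]@f; z=P[...,2]; W=np.stack([u,v,z],-1)
    h=cv2.cvtColor(D["p"],cv2.COLOR_RGB2HSV); R0=(u>.5)&(u<.67)&(z>.03)&(z<.14)&(v<.15)&(v>-.26)
    for n,m in(("or",R0&(h[...,0]<18)&(h[...,1]>120)),("br",R0&(h[...,1]<40)&(h[...,2]>150))):
        k,L,s,_=cv2.connectedComponentsWithStats(m.astype(np.uint8))
        for i in range(1,k):
            if s[i,4]>25:
                Q=W[L==i]; vx,vy,x0,y0=cv2.fitLine(Q[:,:2].astype(np.float32),cv2.DIST_HUBER,0,.01,.01).ravel(); t=(.54-x0)/vx
                print(c,n,s[i,4],"v at u=.54: %.4f  slope %.3f umin %.4f"%(y0+vy*t,vy/vx,np.percentile(Q[:,0],2)))
E
```

```text
orange 465 mean [ 0.5458 -0.0041  0.0624] low [ 0.5328 -0.004   0.0548] hi [ 0.5613 -0.0085  0.0705] umin 0.5322 vrange lo -0.0112 0.0057
orange 25 mean [0.5332 0.0946 0.054 ] low [0.5323 0.1001 0.054 ] hi [0.534  0.0861 0.0535] umin 0.5323 vrange lo 0.0986 0.1015
orange 449 mean [ 0.6105 -0.0136  0.0972] low [ 0.5926 -0.01    0.0897] hi [ 0.623  -0.0164  0.1024] umin 0.5917 vrange lo -0.0214 -0.0001
bright 134 mean [ 0.5308 -0.2651  0.0759] low [ 0.5123 -0.265   0.0654] hi [ 0.5489 -0.2658  0.0863] umin 0.5116 vrange lo -0.2666 -0.2635
bright 263 mean [ 0.5219 -0.2206  0.0498] low [ 0.5199 -0.2426  0.0492] hi [ 0.5238 -0.1936  0.0506] umin 0.5197 vrange lo -0.2613 -0.2093
bright 343 mean [0.5237 0.0928 0.0527] low [0.5175 0.0476 0.0666] hi [0.5267 0.0844 0.0566] umin 0.5155 vrange lo 0.0456 0.0632
bright 15 mean [ 0.5237 -0.0315  0.0498] low [ 0.5223 -0.0319  0.0477] hi [ 0.5253 -0.0337  0.0495] umin 0.5222 vrange lo -0.0325 -0.0313
bright 57 mean [0.5221 0.1514 0.0694] low [0.5145 0.1516 0.0651] hi [0.5299 0.1521 0.074 ] umin 0.5142 vrange lo 0.151 0.1523
bright 107 mean [ 0.5297 -
[... 898 characters left out ...]
104 umin 0.5349
top br 72 v at u=.54: -0.2137  slope 0.075 umin 0.5285
top br 113 v at u=.54: -0.1081  slope -0.110 umin 0.5320
side or 126 v at u=.54: 0.0033  slope -0.066 umin 0.5321
side or 65 v at u=.54: 0.1146  slope -0.087 umin 0.6157
side or 141 v at u=.54: 0.0981  slope 0.243 umin 0.5335
side br 26 v at u=.54: -0.2203  slope 0.197 umin 0.6257
side br 98 v at u=.54: -0.2090  slope 0.093 umin 0.5150
side br 77 v at u=.54: 29.2064  slope -293.999 umin 0.6268
side br 40 v at u=.54: -3.3066  slope -166.268 umin 0.5120
side br 95 v at u=.54: -0.1027  slope -0.190 umin 0.5298
side br 44 v at u=.54: -0.8771  slope -46.293 umin 0.5123
side br 42 v at u=.54: -5.5822  slope -325.952 umin 0.5200
```

```bash
python3 -m inch '[[0,42,25,0.13,0.5],[0,0,40,0,0.5],[-40,0,20,0,0.5],[-25,0,12,0,0.5],[0,0,0,0,0.5]]' ; python3 -c "
from h import *
s,M=st(); d=np.array([*(e*.5385+f*-.005),.0685])-s['ee_pos']; print('tool delta mm',(M.T@d*1000).round(1))"
```

```text
t: 3.25
ee_pos: [0.4864, 0.1912, 0.0984]
tcp_rot: [0.429, -3.11, 0.001]
ft_force: [-1.2, 0.4, 0.1]
opening: 0.047
gripper_force: 0.0
t 3.25 ev [ 0.5225 -0.0139  0.0984] xyz [0.4864 0.1912 0.0984] yaw_y 1.845 F [-1.2  0.4  0.1] open 0.047 gf 0.0
tool delta mm [-14.8  10.9  29.9]
```

```bash
python3 -m inch '[[-15,11,0,0,0.5],[0,0,15,0,0.5],[0,0,13,0,0.5],[0,0,0,0,0.5]]' ; python3 -c "
from h import *
s,M=st(); d=np.array([*(e*.5385+f*-.005),.0685])-s['ee_pos']; print('tool delta mm',(M.T@d*1000).round(1)); p,d=grab_frame('wrist'); cv2.imwrite('pics/w2.png',p[180:,:,::-1])"
```

```text
t: 3.65
ee_pos: [0.4956, 0.2052, 0.071]
tcp_rot: [0.431, -3.109, 0.001]
ft_force: [0.2, -0.3, 0.3]
opening: 0.0472
gripper_force: 0.0
t 3.65 ev [ 0.5364 -0.0046  0.071 ] xyz [0.4956 0.2052 0.071 ] yaw_y 1.846 F [ 0.2 -0.3  0.3] open 0.0472 gf 0.0
tool delta mm [-2.1 -0.1  2.5]
```

View pics/w2.png

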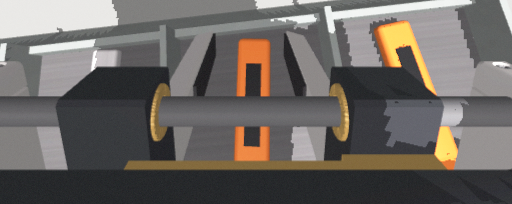

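The lever (253,100) sits centred between the fingers and parallel to them. I'll close on it.

```bash
python3 -m inch '[[-2,0,3,0,0.5],[0,0,0,0,0.75],[0,0,0,0,0.9],[0,0,0,0,0.9],[0,0,0,0,0.9]]' 40; python3 -m inch '[[0,0,-8,0,0.9],[0,0,-8,0,0.9],[0,0,-8,0,0.9],[0,0,0,0,0.9]]' 40;python3 -c "
from h import *
st()"
```

```text
t: 4.2
ee_pos: [0.4989, 0.2063, 0.07]
tcp_rot: [-0.433, 3.111, 0.0]
ft_force: [-3.2, 0.7, 7.5]
opening: 0.0215
gripper_force: 41.7
t: 4.6
ee_pos: [0.4994, 0.2063, 0.0948]
tcp_rot: [-0.433, 3.109, 0.0]
ft_force: [0.1, 0.1, -1.5]
opening: 0.0213
gripper_force: 40.0
t 4.6 ev [ 0.5403 -0.0051  0.0948] xyz [0.4994 0.2063 0.0948] yaw_y 1.848 F [ 0.1  0.1 -1.5] open 0.0213 gf 40.0
```

```bash
python3 -m inch '[[20,0,-8,0,0.9],[30,0,-12,0,0.9],[35,0,-15,0,0.9],[20,0,-30,0.13,0.9],[0,0,-30,0.13,0.9]]' 40;python3 -m inch '[[0,-20,0,0.13,0.9],[0,-40,0,0,0.9],[0,-45,0,0,0.9],[0,-45,0,0,0.9],[0,-45,0,0,0.9]]' 40;python3 -c "
from h import *
s,M=st(); d=np.array([.430,-.351,.12])-s['ee_pos']; print('tool delta mm',(M.T@d*1000).round(1))"
```

```text
t: 5.1
ee_pos: [0.3956, 0.1769, 0.1891]
tcp_rot: [0.019, -3.14, 0.001]
ft_force: [0.4, 0.6, 0.0]
opening: 0.0218
gripper_force: 40.0
t: 5.6
ee_pos: [0.3777, -0.0179, 0.1885]
tcp_rot: [0.177, 3.136, -0.0]
ft_force: [1.1, 0.7, -0.7]
opening: 0.0214
gripper_force: 40.0
t 5.6 ev [ 0.3407 -0.164   0.1885] xyz [ 0.3777 -0.0179  0.1885] yaw_y 1.458 F [ 1.1  0.7 -0.7] open 0.0214 gf 40.0
tool delta mm [ -89.3 -325.1   68.6]
```

```bash
python3 -m inch '[[-10,-45,0,0,0.9],[-12,-45,0,0,0.9],[-12,-45,0,0,0.9],[-12,-45,0,0,0.9],[-12,-45,0,0,0.9]]' 40;python3 -m inch '[[-12,-45,10,0,0.9],[-12,-40,20,0,0.9],[-7,-15,20,0,0.9],[0,0,18,0,0.9],[0,0,0,0,0.9]]' 40;python3 -c "
from h import *
s,M=st(); d=np.array([.430,-.351,.12])-s['ee_pos']; print('tool delta mm',(M.T@d*1000).round(1)) 
K,T=cam('side'); p,d=grab_frame('side'); np.savez('s2.npz',p=p,d=d,K=K,T=T);P=cloud(K,T,d)
h=cv2.cvtColor(p,cv2.COLOR_RGB2HSV); o=(h[...,0]<18)&(h[...,1]>130)&(P[...,1]<-.2)&(P[...,1]>-.5)&(P[...,0]>.35)&(P[...,0]<.75); Q=P[o]; print(len(Q),Q[Q[:,0]<np.percentile(Q[:,0],8)].mean(0).round(3),Q[Q[:,0]>np.percentile(Q[:,0],92)].mean(0).round(3))
cv2.imwrite('pics/s2.png',cv2.resize(p[100:260,220:400,::-1],None,fx=3,fy=3))
"
```

```text
t: 6.1
ee_pos: [0.4103, -0.2486, 0.1884]
tcp_rot: [0.178, 3.136, -0.0]
ft_force: [1.4, 0.8, -0.3]
opening: 0.0217
gripper_force: 40.0
t: 6.6
ee_pos: [0.429, -0.3489, 0.1178]
tcp_rot: [-0.179, -3.133, -0.005]
ft_force: [0.4, -0.0, 0.0]
opening: 0.0219
gripper_force: 40.0
t 6.6 ev [ 0.2587 -0.4888  0.1178] xyz [ 0.429  -0.3489  0.1178] yaw_y 1.457 F [ 0.4 -0.   0. ] open 0.0219 gf 40.0
tool delta mm [-1.2 -1.9 -2.2]
75 [ 0.447 -0.34   0.117] [ 0.522 -0.355  0.156]
```

View pics/s2.png

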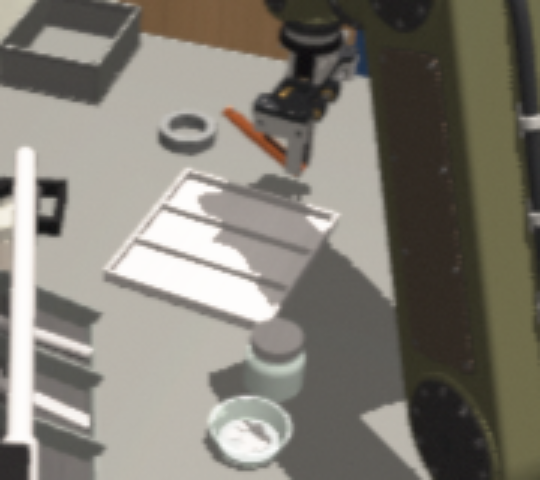

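The lever is held firmly over the right lane, pitched uphill, at crop (265,140). I'll lower its low end to the floor, then ease the grip so it pivots down flat.

```bash
python3 -m inch '[[-1,-2,30,0,0.9],[0,0,30,0,0.9],[0,0,15,0,0.9],[0,0,8,0,0.9],[0,0,0,0,0.9]]' 40;python3 -m inch '[[0,0,2,0,0.9],[0,0,0,0,0.9],[0,0,0,0,0.9]]' 8; python3 -m inch '[[0,0,0,0,0.9],[0,0,0,0,0.9],[0,0,0,0,0.9],[0,0,0,0,0.9]]' 3
cat >> h.py <<'E'
def orange(lim=(.35,.75,-.5,-.1)):
    for c in("side","top"):
        K,T=cam(c); p,d=grab_frame(c); P=cloud(K,T,d); h=cv2.cvtColor(p,cv2.COLOR_RGB2HSV)
        o=(h[...,0]<18)&(h[...,1]>130)&(P[...,1]<lim[3])&(P[...,1]>lim[2])&(P[...,0]>lim[0])&(P[...,0]<lim[1])
        k,L,s,_=cv2.connectedComponentsWithStats(o.astype(np.uint8))
        for i in range(1,k):
            if s[i,4]>20: Q=P[L==i]; print(c,s[i,4],Q[Q[:,0]<np.percentile(Q[:,0],8)].mean(0).round(3),Q[Q[:,0]>np.percentile(Q[:,0],92)].mean(0).round(3))
E
python3 -c "
from h import *
st(); orange()"
```

```text
t: 7.15
ee_pos: [0.431, -0.3514, 0.0376]
tcp_rot: [-0.177, -3.137, -0.0]
ft_force: [-0.3, -1.2, 0.2]
opening: 0.0212
gripper_force: 40.0
t: 7.45
ee_pos: [0.4311, -0.3517, 0.0362]
tcp_rot: [0.178, 3.136, -0.001]
ft_force: [0.3, -0.0, -0.6]
opening: 0.022
gripper_force: 8.0
t: 7.85
ee_pos: [0.4308, -0.3515, 0.0354]
tcp_rot: [0.178, 3.136, -0.0]
ft_force: [-0.9, 0.4, 0.1]
opening: 0.0218
gripper_force: 3.0
t 7.85 ev [ 0.2594 -0.4918  0.0354] xyz [ 0.4308 -0.3515  0.0354] yaw_y 1.458 F [-0.9  0.4  0.1] open 0.0218 gf 3.0
side 75 [ 0.45  -0.347  0.031] [ 0.526 -0.357  0.07 ]
top 70 [ 0.465 -0.302  0.261] [ 0.532 -0.362  0.073]
```

```bash
python3 -m inch '[[0,0,2,0,0.9],[0,0,2,0,0.9],[0,0,0,0,0.9]]' 3; python3 -m inch '[[0,0,2,0,0.9],[0,0,0,0,0.9],[0,0,0,0,0.9]]' 3
python3 -c "
from h import *
st(); orange()"
```

```text
t: 8.25
ee_pos: [0.4307, -0.3513, 0.031]
tcp_rot: [-0.178, -3.136, -0.001]
ft_force: [-0.2, -0.0, -0.3]
opening: 0.0222
gripper_force: 3.0
t: 8.55
ee_pos: [0.4308, -0.3515, 0.0294]
tcp_rot: [-0.178, -3.137, 0.0]
ft_force: [-0.6, 0.0, -0.0]
opening: 0.0218
gripper_force: 3.0
t 8.55 ev [ 0.2594 -0.4918  0.0294] xyz [ 0.4308 -0.3515  0.0294] yaw_y 1.458 F [-0.6  0.  -0. ] open 0.0218 gf 3.0
side 80 [ 0.45  -0.346  0.026] [ 0.527 -0.36   0.059]
top 69 [ 0.471 -0.322  0.172] [ 0.534 -0.368  0.052]
```

```bash
python3 -m inch '[[0,0,2,0,0.9],[0,0,0,0,0.9],[0,0,2,0,0.9],[0,0,0,0,0.9]]' 3
python3 -c "
from h import *
st(); orange()"
python3 -m inch '[[0,0,1,0,0.9],[0,0,0,0,0.9],[0,0,1,0,0.9],[0,0,0,0,0.9]]' 3
python3 -c "
from h import *
st(); orange()"
```

```text
t: 9.05
ee_pos: [0.4309, -0.3515, 0.0253]
tcp_rot: [0.178, 3.136, -0.0]
ft_force: [1.7, -0.1, 2.3]
opening: 0.022
gripper_force: 3.0
t 9.05 ev [ 0.2594 -0.4919  0.0253] xyz [ 0.4309 -0.3515  0.0253] yaw_y 1.458 F [ 1.7 -0.1  2.3] open 0.022 gf 3.0
side 89 [ 0.452 -0.346  0.02 ] [ 0.536 -0.359  0.039]
top 71 [ 0.471 -0.324  0.143] [ 0.54  -0.363  0.041]
t: 9.55
ee_pos: [0.4308, -0.3515, 0.0233]
tcp_rot: [-0.178, -3.137, 0.0]
ft_force: [1.4, 0.7, 1.8]
opening: 0.0219
gripper_force: 3.0
t 9.55 ev [ 0.2593 -0.4918  0.0233] xyz [ 0.4308 -0.3515  0.0233] yaw_y 1.458 F [1.4 0.7 1.8] open 0.0219 gf 3.0
side 86 [ 0.452 -0.345  0.017] [ 0.539 -0.362  0.026]
top 74 [ 0.479 -0.343  0.067] [ 0.546 -0.363  0.028]
```

```bash
python3 -m inch '[[0,0,0,0,0.75],[0,0,0,0,0.73],[0,0,0,0,0.71],[0,0,0,0,0.6],[0,0,0,0,0.5]]' 3
python3 -m inch '[[0,0,-30,0,0.5],[0,0,-45,0,0.5],[0,0,-45,0,0.5],[0,0,-45,0,0.5]]' 3
python3 -c "
from h import *
s,M=st(); orange();d=np.array([*(e*.455+f*.09),.15])-s['ee_pos']; print('tool delta mm',(M.T@d*1000).round(1))"
```

```text
t: 10.15
ee_pos: [0.4307, -0.3514, 0.0233]
tcp_rot: [-0.178, -3.136, -0.0]
ft_force: [-0.1, -0.3, 0.4]
opening: 0.0397
gripper_force: 0.0
t: 10.55
ee_pos: [0.4305, -0.3512, 0.1902]
tcp_rot: [-0.178, -3.136, -0.0]
ft_force: [1.1, -0.7, -0.1]
opening: 0.0472
gripper_force: 0.0
t 10.55 ev [ 0.2592 -0.4915  0.1902] xyz [ 0.4305 -0.3512  0.1902] yaw_y 1.458 F [ 1.1 -0.7 -0.1] open 0.0472 gf 0.0
side 105 [ 0.43  -0.347  0.014] [ 0.539 -0.359  0.011]
top 44 [ 0.483 -0.297  0.244] [ 0.544 -0.364  0.014]
tool delta mm [115.6 602.6  40.3]
```

```bash
python3 -m inch '[[5,40,0,0,0.5],[9,48,0,0,0.5],[9,48,0,0,0.5],[9,48,0,0,0.5],[9,48,0,0,0.5]]' 3 >/dev/null; python3 -m inch '[[9,48,0,0,0.5],[9,48,0,0,0.5],[9,48,0,0,0.5],[9,48,0,0,0.5],[9,48,0,0,0.5]]' >/dev/null;  python3 -m inch '[[9,45,0,0,0.5],[9,45,5,0,0.5],[9,35,30,-0.15,0.5],[0,0,0,-0.15,0.5],[0,0,0,-0.15,0.5]]' >/dev/null; python3 -m inch '[[0,0,0,-0.15,0.5],[0,0,0,0,0.5]]'
cat > lv.py <<'E'
from h import *
import sys
def lev(v0,v1,hue=True):
    K,T=cam("wrist"); p,d=grab_frame("wrist"); P=cloud(K,T,d); W=np.stack([P[...,:2]@e,P[...,:2]@f,P[...,2]],-1); h=cv2.cvtColor(p,cv2.COLOR_RGB2HSV)
    u,v,z=W[...,0],W[...,1],W[...,2]; R0=(d>.2)&(u>.515)&(u<.66)&(z>.03)&(z<.14)&(v>v0)&(v<v1)
    m=R0&((h[...,0]<18)&(h[...,1]>140) if hue else (h[...,1]<60)&(z>.06+.577*(u-.535)-.010)&(h[...,2]>100))
    Q=W[m]; print(len(Q))
    for a in np.arange(.515,.66,.01):
        q=Q[(Q[:,0]>a)&(Q[:,0]<a+.01)]
        if len(q)>8: print(round(a+.005,3),len(q),"v",q[:,1].min().round(4),q[:,1].max().round(4),"mid",((q[:,1].min()+q[:,1].max())/2).round(4),"z",np.median(q[:,2]).round(4))
    print("umin",Q[:,0].min().round(4)); return p
E
python3 -c "
from lv import *
s,M=st(); p=lev(.04,.15)"
```

```text
t: 12.35
ee_pos: [0.3857, 0.2544, 0.1528]
tcp_rot: [0.761, -3.047, 0.0]
ft_force: [-0.2, 0.1, 0.7]
opening: 0.047
gripper_force: 0.0
t 12.35 ev [0.4544 0.0836 0.1528] xyz [0.3857 0.2544 0.1528] yaw_y 2.06 F [-0.2  0.1  0.7] open 0.047 gf 0.0
257
0.53 44 v 0.0832 0.1031 mid 0.0931 z 0.0542
0.54 33 v 0.0824 0.1034 mid 0.0929 z 0.0562
0.57 56 v 0.0863 0.1081 mid 0.0972 z 0.0749
0.58 56 v 0.0872 0.1088 mid 0.098 z 0.0815
0.59 65 v 0.0881 0.1105 mid 0.0993 z 0.0872
umin 0.5316
```

```bash
python3 -m inch '[[-20,0,25,0,0.5],[-30,0,25,0,0.5],[-15,0,0,0,0.5],[0,0,0,0,0.5]]' ; python3 -c "
from h import *
s,M=st(); d=np.array([*(e*.539+f*.0937),.071])-s['ee_pos']; print('tool delta mm',(M.T@d*1000).round(1))"
```

```text
t: 12.8
ee_pos: [0.4441, 0.285, 0.1024]
tcp_rot: [0.75, -3.05, 0.0]
ft_force: [0.6, 0.5, 0.2]
opening: 0.047
gripper_force: 0.0
t 12.8 ev [0.5201 0.089  0.1024] xyz [0.4441 0.285  0.1024] yaw_y 2.053 F [0.6 0.5 0.2] open 0.047 gf 0.0
tool delta mm [-19.2   3.1  31.4]
```

```bash
python3 -m inch '[[-19,3,0,0,0.5],[0,0,16,0,0.5],[0,0,13,0,0.5],[0,0,2,0,0.5],[0,0,0,0,0.5]]' ; python3 -m inch '[[0,0,0,0,0.7],[0,0,0,0,0.9],[0,0,0,0,0.9],[0,0,0,0,0.9]]' 40; python3 -m inch '[[0,0,-8,0,0.9],[0,0,-8,0,0.9],[0,0,-8,0,0.9],[0,0,0,0,0.9]]' 40;python3 -c "
from h import *
st()"
```

```text
t: 13.3
ee_pos: [0.4583, 0.2962, 0.0723]
tcp_rot: [0.756, -3.049, 0.0]
ft_force: [0.3, -0.5, -0.1]
opening: 0.0475
gripper_force: 0.0
t: 13.7
ee_pos: [0.4589, 0.2965, 0.0727]
tcp_rot: [-0.757, 3.049, 0.0]
ft_force: [-0.1, -0.2, 2.3]
opening: 0.0211
gripper_force: 40.0
t: 14.1
ee_pos: [0.4593, 0.2967, 0.0979]
tcp_rot: [-0.757, 3.047, 0.001]
ft_force: [-0.0, -0.2, 0.2]
opening: 0.0211
gripper_force: 39.9
t 14.1 ev [0.5387 0.0938 0.0979] xyz [0.4593 0.2967 0.0979] yaw_y 2.058 F [-0.  -0.2  0.2] open 0.0211 gf 39.9
```

```bash
python3 -m inch '[[20,0,-8,0,0.9],[30,0,-12,0,0.9],[35,0,-15,0,0.9],[15,0,-30,0.15,0.9],[0,0,-30,0.15,0.9]]' 40 >/dev/null;python3 -m inch '[[0,-20,0,0.15,0.9],[0,-30,0,0.15,0.9],[0,0,0,0,0.9]]' 40;python3 -c "
from h import *
s,M=st(); d=np.array([.448,-.194,.12])-s['ee_pos']; print('tool delta mm',(M.T@d*1000).round(1))"
```

```text
t: 14.9
ee_pos: [0.3752, 0.1982, 0.1916]
tcp_rot: [0.188, 3.136, -0.0]
ft_force: [-0.1, -0.0, -1.0]
opening: 0.0213
gripper_force: 39.9
t 14.9 ev [0.4228 0.0359 0.1916] xyz [0.3752 0.1982 0.1916] yaw_y 1.451 F [-0.1 -0.  -1. ] open 0.0213 gf 39.9
tool delta mm [-119.1 -380.7   71.7]
```

```bash
python3 -m inch '[[0,-40,0,0,0.9],[0,-45,0,0,0.9],[0,-45,0,0,0.9],[-15,-45,0,0,0.9],[-20,-45,0,0,0.9]]' 40 >/dev/null;python3 -m inch '[[-25,-43,0,0,0.9],[-25,-43,0,0,0.9],[-22,-45,20,0,0.9],[-12,-30,30,0,0.9],[0,0,20,0,0.9]]' 40 >/dev/null;python3 -m inch '[[0,0,0,0,0.9]]' 40;python3 -c "
from h import *
s,M=st(); d=np.array([.448,-.194,.036])-s['ee_pos']; print('tool delta mm',(M.T@d*1000).round(1)); orange()"
```

```text
t: 16.0
ee_pos: [0.4482, -0.1883, 0.1202]
tcp_rot: [-0.177, -3.132, -0.003]
ft_force: [-0.7, 1.1, 0.4]
opening: 0.0211
gripper_force: 39.9
t 16.0 ev [ 0.3391 -0.3484  0.1202] xyz [ 0.4482 -0.1883  0.1202] yaw_y 1.458 F [-0.7  1.1  0.4] open 0.0211 gf 39.9
tool delta mm [-0.9 -5.9 84.2]
side 83 [ 0.468 -0.182  0.115] [ 0.547 -0.195  0.155]
side 36 [ 0.428 -0.345  0.014] [ 0.463 -0.348  0.012]
top 117 [ 0.431 -0.351  0.014] [ 0.541 -0.363  0.011]
```

```bash
python3 -m inch '[[0,-5,30,0,0.9],[0,0,30,0,0.9],[0,0,15,0,0.9],[0,0,8,0,0.9],[0,0,0,0,0.9]]' 40 >/dev/null; python3 -m inch '[[0,0,2,0,0.9],[0,0,2,0,0.9],[0,0,2,0,0.9],[0,0,0,0,0.9]]' 3; python3 -c "
from h import *
st()"; python3 -m inch '[[0,0,2,0,0.9],[0,0,0,0,0.9],[0,0,2,0,0.9],[0,0,0,0,0.9]]' 3;python3 -c "
from h import *
st();orange()"
```

```text
t: 17.0
ee_pos: [0.4487, -0.1935, 0.0339]
tcp_rot: [0.178, 3.136, -0.0]
ft_force: [0.3, -1.0, -1.1]
opening: 0.0221
gripper_force: 3.0
t 17.0 ev [ 0.3375 -0.3534  0.0339] xyz [ 0.4487 -0.1935  0.0339] yaw_y 1.458 F [ 0.3 -1.  -1.1] open 0.0221 gf 3.0
t: 17.4
ee_pos: [0.449, -0.1937, 0.03]
tcp_rot: [0.178, 3.136, -0.001]
ft_force: [2.0, -0.1, 3.1]
opening: 0.0221
gripper_force: 3.0
t 17.4 ev [ 0.3377 -0.3537  0.03  ] xyz [ 0.449  -0.1937  0.03  ] yaw_y 1.458 F [ 2.  -0.1  3.1] open 0.0221 gf 3.0
side 84 [ 0.467 -0.183  0.026] [ 0.552 -0.198  0.053]
top 24 [ 0.541 -0.209  0.051] [ 0.561 -0.206  0.052]
top 125 [ 0.431 -0.351  0.016] [ 0.541 -0.363  0.012]
```

```bash
python3 -m inch '[[0,0,2,0,0.9],[0,0,0,0,0.9],[0,0,2,0,0.9],[0,0,0,0,0.9]]' 3;python3 -m inch '[[0,0,1,0,0.9],[0,0,0,0,0.9],[0,0,1,0,0.9],[0,0,0,0,0.9]]' 3;python3 -c "
from h import *
st();orange()"
```

```text
t: 17.9
ee_pos: [0.4485, -0.1934, 0.0255]
tcp_rot: [-0.177, -3.136, -0.0]
ft_force: [1.5, -0.6, 2.2]
opening: 0.022
gripper_force: 3.0
t: 18.3
ee_pos: [0.4485, -0.1934, 0.0236]
tcp_rot: [-0.178, -3.136, -0.0]
ft_force: [0.9, -1.1, 0.3]
opening: 0.0218
gripper_force: 3.0
t 18.3 ev [ 0.3373 -0.3532  0.0236] xyz [ 0.4485 -0.1934  0.0236] yaw_y 1.458 F [ 0.9 -1.1  0.3] open 0.0218 gf 3.0
side 91 [ 0.469 -0.186  0.014] [ 0.558 -0.2    0.013]
top 25 [ 0.541 -0.197  0.016] [ 0.567 -0.206  0.014]
top 127 [ 0.431 -0.352  0.014] [ 0.539 -0.363  0.013]
```

```bash
python3 -m inch '[[0,0,0,0,0.75],[0,0,0,0,0.7],[0,0,0,0,0.6],[0,0,-30,0,0.55],[0,0,-45,0,0.55]]' 3 >/dev/null
python3 -m inch '[[0,0,-40,0,0.55],[0,40,-20,-0.15,0.55],[0,0,0,-0.15,0.55],[0,0,0,-0.15,0.55],[0,0,0,-0.13,0.55]]' 3 
python3 -c "
from h import *
s,M=st(); orange();d=np.array([*(e*.45+f*-.2135),.15])-s['ee_pos']; print('tool delta mm',(M.T@d*1000).round(1))"
```

```text
t: 19.4
ee_pos: [0.4531, -0.1535, 0.159]
tcp_rot: [-0.737, 3.054, -0.0]
ft_force: [-0.1, -0.5, -0.4]
opening: 0.0422
gripper_force: 0.0
t 19.4 ev [ 0.3572 -0.3182  0.159 ] xyz [ 0.4531 -0.1535  0.159 ] yaw_y 2.044 F [-0.1 -0.5 -0.4] open 0.0422 gf 0.0
side 48 [ 0.427 -0.288  0.06 ] [ 0.48  -0.353  0.011]
side 118 [ 0.45  -0.186  0.016] [ 0.557 -0.204  0.011]
top 126 [ 0.431 -0.351  0.014] [ 0.541 -0.363  0.012]
tool delta mm [-100.1   97.8    9. ]
```

```bash
python3 -m inch '[[-35,33,0,0,0.55],[-35,33,0,0,0.55],[-30,32,0,0,0.55],[0,0,0,0,0.55]]' 
python3 -c "
from lv import *
s,M=st(); p=lev(-.25,-.17,False); cv2.imwrite('pics/w3.png',cv2.resize(p[150:,100:420,::-1],None,fx=2,fy=2))"
```

```text
t: 19.9
ee_pos: [0.499, -0.0175, 0.1587]
tcp_rot: [-0.726, 3.056, 0.001]
ft_force: [-0.8, 0.5, 0.2]
opening: 0.0425
gripper_force: 0.0
t 19.9 ev [ 0.4526 -0.211   0.1587] xyz [ 0.499  -0.0175  0.1587] yaw_y 2.037 F [-0.8  0.5  0.2] open 0.0425 gf 0.0
876
0.52 171 v -0.2076 -0.17 mid -0.1888 z 0.0499
0.53 132 v -0.2189 -0.1702 mid -0.1946 z 0.0565
0.54 87 v -0.219 -0.2063 mid -0.2127 z 0.061
0.57 148 v -0.2178 -0.2041 mid -0.211 z 0.0798
0.58 180 v -0.2173 -0.2035 mid -0.2104 z 0.0851
0.59 155 v -0.2164 -0.2019 mid -0.2092 z 0.0905
umin 0.5195
```

View pics/w3.png

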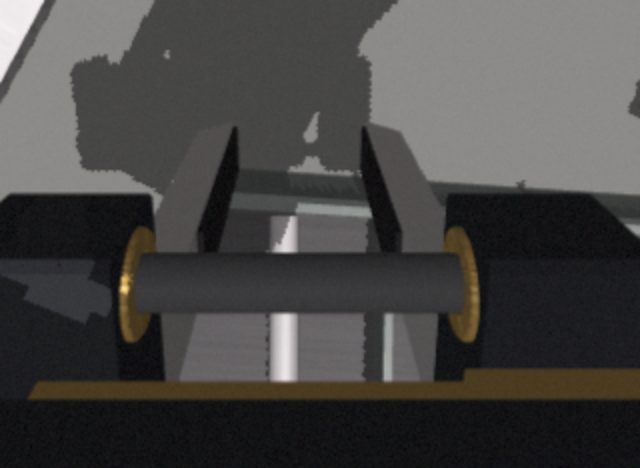

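The rod end is at crop (283,225), between the fingers. The wrist's clearance to the bar decides this grasp, so I'll measure it from real clouds in this arm pose.

```bash
cat > clr.py <<'E'
from h import *
def clr(targets):
    s=get_state(); tc=s["ee_pos"]; out=[]
    for c in("side","top"):
        K,T=cam(c); p,d=grab_frame(c); P=cloud(K,T,d); W=np.stack([P[...,:2]@e,P[...,:2]@f,P[...,2]],-1)[d>0]
        b=W[(W[:,2]>.265)&(W[:,2]<.3)&(abs(W[:,0]-.591)<.02)&(W[:,1]>-.26)&(W[:,1]<.12)]
        # bar: circle fit r=11 in (u,z) by tube
        from scipy.optimize import least_squares
        r=least_squares(lambda q:np.hypot(b[:,0]-q[0]-q[2]*(b[:,1]+.15),b[:,2]-q[1])-.011,[.591,.283,0],loss="soft_l1",f_scale=.001).x
        A=W-np.array([*ev(tc)[:2],0])-[0,0,tc[2]]; A=A[(A[:,2]>.13)&(A[:,2]<.32)&(abs(A[:,0])<.075)&(abs(A[:,1])<.11)]
        print(c,"bar",r.round(4),len(b),"arm pts",len(A))
        for t in targets:
            Q=A+t; D=np.hypot(Q[:,0]-r[0]-r[2]*(Q[:,1]+.15),Q[:,2]-r[1])-.011; i=np.argsort(D)[:12]
            print(t,"clear mm",(D[i[[0,4,11]]]*1000).round(1),"at rel",A[i[2]].round(3))
E
python3 -c "
from clr import *
st(); clr([np.array([a,-.213,z]) for a in(.530,.535,.538) for z in(.067,.070)])"
```

```text
t 19.95 ev [ 0.4513 -0.2126  0.1586] xyz [ 0.4985 -0.0195  0.1586] yaw_y 2.037 F [ 0.5 -0.5 -0.2] open 0.0428 gf 0.0
side bar [0.5892 0.2851 0.0008] 680 arm pts 1820
[ 0.53  -0.213  0.067] clear mm [2.  6.1 9.4] at rel [0.045 0.034 0.221]
[ 0.53  -0.213  0.07 ] clear mm [ 4.4  7.5 12. ] at rel [0.048 0.038 0.227]
[ 0.535 -0.213  0.067] clear mm [-1.3  2.7  6.6] at rel [0.048 0.038 0.227]
[ 0.535 -0.213  0.07 ] clear mm [-0.1  4.5  7.8] at rel [0.051 0.034 0.228]
[ 0.538 -0.213  0.067] clear mm [-4.2  0.9  4.3] at rel [0.048 0.038 0.227]
[ 0.538 -0.213  0.07 ] clear mm [-2.5  1.9  6.6] at rel [0.048 0.038 0.227]
top bar [ 5.935e-01  2.849e-01 -3.000e-04] 866 arm pts 1308
[ 0.53  -0.213  0.067] clear mm [25.6 35.6 40.6] at rel [0.06  0.025 0.261]
[ 0.53  -0.213  0.07 ] clear mm [26.9 38.5 43.6] at rel [0.06  0.025 0.261]
[ 0.535 -0.213  0.067] clear mm [21.1 34.2 38.8] at rel [0.06  0.025 0.261]
[ 0.535 -0.213  0.07 ] clear mm [22.6 37.1 41.5] at rel [0.06  0.025 0.261]
[ 0.538 -0.213  0.067] clear mm [18.5 33.6 38. ] at rel [0.046 0.007 0.26 ]
[ 0.538 -0.213  0.07 ] clear mm [20.  36.6 40.3] at rel [0.046 0.007 0.26 ]
```

```bash
python3 -m inch '[[-30,0,25,0,0.55],[-30,0,25,0,0.55],[0,0,0,0,0.55]]' ; python3 -c "
from h import *
s,M=st(); d=np.array([*(e*.535+f*-.213),.085])-s['ee_pos']; print('tool delta mm',(M.T@d*1000).round(1))"
```

```text
t: 20.35
ee_pos: [0.552, 0.0053, 0.105]
tcp_rot: [0.722, -3.052, -0.002]
ft_force: [-0.4, -1.0, -0.3]
opening: 0.0423
gripper_force: 0.0
t 20.35 ev [ 0.5102 -0.2106  0.105 ] xyz [0.552  0.0053 0.105 ] yaw_y 2.035 F [-0.4 -1.  -0.3] open 0.0423 gf 0.0
tool delta mm [-24.7  -4.   19.9]
```

```bash
python3 -m inch '[[-24,-4,5,0,0.55],[0,0,12,0,0.55],[0,0,0,0,0.55],[0,0,0,0,0.55]]' ; python3 -c "
from clr import *
s,M=st(); d=np.array([*(e*.535+f*-.213),.07])-s['ee_pos']; print('tool delta mm',(M.T@d*1000).round(1)); clr([ev(s['ee_pos']),np.array([.535,-.213,.07]),np.array([.537,-.213,.0695])])
p,d=grab_frame('side'); cv2.imwrite('pics/s3.png',cv2.resize(p[130:250,170:330,::-1],None,fx=5,fy=5,interpolation=cv2.INTER_CUBIC))"
```

```text
t: 20.75
ee_pos: [0.5743, 0.0121, 0.092]
tcp_rot: [0.724, -3.056, -0.0]
ft_force: [-0.1, -1.2, 1.0]
opening: 0.042
gripper_force: 0.0
t 20.75 ev [ 0.5335 -0.2131  0.092 ] xyz [0.5743 0.0121 0.092 ] yaw_y 2.036 F [-0.1 -1.2  1. ] open 0.042 gf 0.0
tool delta mm [-1.5  0.  22. ]
side bar [0.5891 0.285  0.0022] 649 arm pts 1769
[ 0.5335 -0.2131  0.092 ] clear mm [-4.8 -3.6 -2.5] at rel [0.055 0.108 0.2  ]
[ 0.535 -0.213  0.07 ] clear mm [-3.3 -2.1 -1.3] at rel [0.055 0.074 0.207]
[ 0.537  -0.213   0.0695] clear mm [-2.9 -1.6 -0.7] at rel [0.055 0.074 0.207]
top bar [ 5.936e-01  2.849e-01 -1.000e-04] 773 arm pts 1301
[ 0.5335 -0.2131  0.092 ] clear mm [-6.1 -4.  -3. ] at rel [0.057 0.061 0.199]
[ 0.535 -0.213  0.07 ] clear mm [-5.3 -3.4 -2.3] at rel [0.058 0.06  0.208]
[ 0.537  -0.213   0.0695] clear mm [-3.9 -2.7 -1.7] at rel [0.058 0.06  0.208]
```

View pics/s3.png

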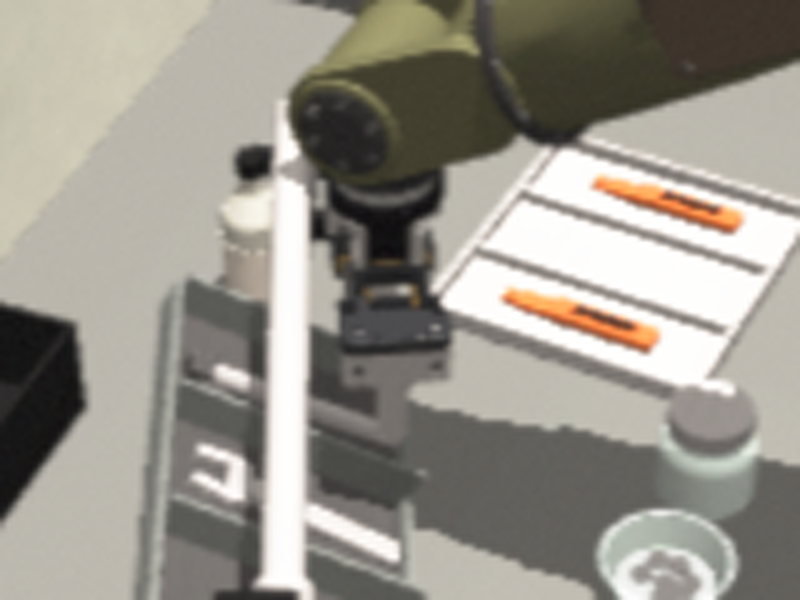

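The picture shows both levers flat in the outer lanes, and the wrist's end cap (345,125) close to the bar. I'll check the clearance using the clean wrist cloud from the start pose, turned to the target.

```bash
python3 - <<'E'
from h import *
tc=np.array([.2311,.4988,.2237]); a=np.arctan2(tc[1],tc[0])
D=dict(np.load("side.npz")); d=D["d"]
# drop flying pixels at depth edges
g=np.maximum(abs(cv2.Sobel(d,cv2.CV_32F,1,0)),abs(cv2.Sobel(d,cv2.CV_32F,0,1)))
P=cloud(D["K"],D["T"],d)
for lab,ok in(("all",d>0),("no-edge",(d>0)&(g<.06))):
    Q=P[ok]-tc; r=Q[:,0]*np.cos(a)+Q[:,1]*np.sin(a); l=-Q[:,0]*np.sin(a)+Q[:,1]*np.cos(a); z=Q[:,2]
    m=(z>.13)&(z<.32)&(abs(l)<.1)&(r>-.06)&(r<.08); r,l,z=r[m],l[m],z[m]
    c=(r>0)&(z>.235)&(z<.29); 
    from scipy.optimize import least_squares
    f_=least_squares(lambda q:np.hypot(r[c]-q[0],z[c]-q[1])-q[2],[0,.255,.043],loss="soft_l1",f_scale=.001).x; print(lab,"cyl r0,z0,R",f_.round(4),"l cap",np.percentile(l[c],[1,99]).round(4),c.sum())
    for u,v,zt in((.533,-.213,.07),(.535,-.213,.07),(.536,-.213,.069),(.538,-.213,.069)):
        w=e*u+f*v; b=np.arctan2(w[1],w[0]); X=np.stack([w[0]+r*np.cos(b)-l*np.sin(b),w[1]+r*np.sin(b)+l*np.cos(b)],-1)
        di=np.hypot(X@e-.591,z+zt-.285)-.011; i=np.argsort(di); print((u,zt),"clear",(di[i[[0,3,10]]]*1000).round(1),"at",r[i[0]].round(3),l[i[0]].round(3),z[i[0]].round(3), "cyl-model", )
        # model: full cylinder end cap l=.063
        t=np.linspace(0,2*np.pi,200); rr=f_[0]+f_[2]*np.cos(t); zz=f_[1]+f_[2]*np.sin(t); Y=np.stack([w[0]+rr*np.cos(b)-.063*np.sin(b),w[1]+rr*np.sin(b)+.063*np.cos(b)],-1)
        print("   model",((np.hypot(Y@e-.591,zz+zt-.285)-.011).min()*1000).round(1))
E
```

```text
all cyl r0,z0,R [0.0045 0.256  0.0313] l cap [-0.0523  0.0626] 1874
(0.533, 0.07) clear [2.8 4.4 8.6] at 0.033 0.054 0.227 cyl-model
   model 9.6
(0.535, 0.07) clear [1.9 3.6 7.4] at 0.033 0.054 0.227 cyl-model
   model 8.4
(0.536, 0.069) clear [0.5 2.4 6. ] at 0.033 0.054 0.227 cyl-model
   model 7.0
(0.538, 0.069) clear [-0.5  1.2  4.9] at 0.027 0.056 0.223 cyl-model
   model 5.9
no-edge cyl r0,z0,R [0.0065 0.2582 0.0286] l cap [-0.0489  0.0627] 1708
(0.533, 0.07) clear [ 5.3  9.1 11.2] at 0.029 0.055 0.227 cyl-model
   model 12.8
(0.535, 0.07) clear [4.1 8.1 9.9] at 0.029 0.055 0.227 cyl-model
   model 11.7
(0.536, 0.069) clear [2.7 6.7 8.7] at 0.029 0.055 0.227 cyl-model
   model 10.3
(0.538, 0.069) clear [1.7 6.  7.2] at 0.029 0.055 0.227 cyl-model
   model 9.3
```

```bash
python3 -m inch '[[-1,0,10,0,0.55],[-1,0,8,0,0.55],[0,0,3,0,0.55],[0,0,0,0,0.55]]' ; python3 -c "
from h import *
s,M=st(); print(s['effort'].round(2)); d=np.array([*(e*.536+f*-.213),.069])-s['ee_pos']; print('tool delta mm',(M.T@d*1000).round(1))"
```

```text
t: 21.3
ee_pos: [0.5767, 0.0139, 0.07]
tcp_rot: [0.727, -3.055, -0.001]
ft_force: [0.2, -1.0, -0.3]
opening: 0.0425
gripper_force: 0.0
t 21.3 ev [ 0.5363 -0.2124  0.07  ] xyz [0.5767 0.0139 0.07  ] yaw_y 2.038 F [ 0.2 -1.  -0.3] open 0.0425 gf 0.0
[ 0.000e+00 -6.007e+01 -2.988e+01 -4.000e-02 -1.100e-01  0.000e+00]
tool delta mm [ 0.4 -0.6  1. ]
```

```bash
python3 -m inch '[[0,0,1,0,0.65],[0,0,0,0,0.8],[0,0,0,0,0.95],[0,0,0,0,0.95],[0,0,0,0,0.95]]' 60; python3 -m inch '[[1,0,-4,0,0.95],[2,0,-4,0,0.95],[2,0,-4,0,0.95],[0,0,0,0,0.95]]' 60; python3 -c "
from h import *
s,M=st(); print(s['effort'].round(2))"
```

```text
t: 21.8
ee_pos: [0.577, 0.0139, 0.07]
tcp_rot: [-0.727, 3.056, -0.0]
ft_force: [-0.3, -0.2, 1.5]
opening: 0.0135
gripper_force: 60.0
t: 22.2
ee_pos: [0.5726, 0.0115, 0.0826]
tcp_rot: [-0.726, 3.055, -0.001]
ft_force: [0.1, -0.6, -2.4]
opening: 0.0129
gripper_force: 60.0
t 22.2 ev [ 0.5316 -0.213   0.0826] xyz [0.5726 0.0115 0.0826] yaw_y 2.038 F [ 0.1 -0.6 -2.4] open 0.0129 gf 60.0
[-6.000e-02 -6.031e+01 -3.071e+01 -2.000e-02  1.400e-01 -3.000e-02]
```

```bash
python3 - <<'E'
from h import *
K,T=cam("wrist"); p,d=grab_frame("wrist"); P=cloud(K,T,d); W=np.stack([P[...,:2]@e,P[...,:2]@f,P[...,2]],-1); h=cv2.cvtColor(p,cv2.COLOR_RGB2HSV)
m=(d>.15)&(abs(W[...,1]+.212)<.0065)&(W[...,0]>.5)&(W[...,0]<.66)&(W[...,2]>.04)&(W[...,2]<.16)
Q=W[m]
for a in np.arange(.5,.66,.006):
    q=Q[(Q[:,0]>a)&(Q[:,0]<a+.006)]
    if len(q)>5: print(round(a+.003,3),len(q),"z",np.percentile(q[:,2],[10,50,90]).round(4))
E
```

```text
0.521 290 z [0.0491 0.0666 0.0794]
0.527 233 z [0.0543 0.0706 0.074 ]
0.533 213 z [0.0717 0.074  0.0774]
0.539 227 z [0.0748 0.0772 0.0795]
0.545 213 z [0.0778 0.0805 0.0828]
0.551 227 z [0.0811 0.0838 0.0861]
0.557 124 z [0.0833 0.0862 0.0875]
0.575 207 z [0.0956 0.0977 0.0998]
0.581 231 z [0.0977 0.1008 0.1029]
0.587 195 z [0.1007 0.104  0.1055]
0.593 41 z [0.0759 0.0783 0.1031]
0.599 29 z [0.0796 0.0807 0.0824]
0.605 31 z [0.0827 0.0846 0.0857]
```

```bash
python3 -m inch '[[10,0,-4,0,0.95],[20,0,-8,0,0.95],[25,0,-10,0,0.95],[25,0,-10,0,0.95],[25,0,-15,0,0.95]]' 60; python3 -m inch '[[15,0,-20,0,0.95],[0,0,-20,0.1,0.95],[0,-10,-10,0.12,0.95],[0,-15,0,0.12,0.95],[0,-20,0,0.12,0.95]]' 60; python3 -m inch '[[0,-20,0,0.12,0.95],[0,0,0,0,0.95]]' 60;python3 -c "
from h import *
s,M=st(); d=np.array([.4229,-.2805,.12])-s['ee_pos']; print('tool delta mm',(M.T@d*1000).round(1))"
```

```text
t: 22.75
ee_pos: [0.4769, -0.0361, 0.1287]
tcp_rot: [0.727, -3.055, -0.001]
ft_force: [-0.3, 0.0, -1.1]
opening: 0.0132
gripper_force: 60.0
t: 23.25
ee_pos: [0.4748, -0.0864, 0.1793]
tcp_rot: [-0.004, 3.141, -0.0]
ft_force: [0.4, -0.1, -1.5]
opening: 0.0134
gripper_force: 60.0
t: 23.45
ee_pos: [0.4747, -0.1076, 0.1788]
tcp_rot: [-0.185, -3.136, 0.0]
ft_force: [-0.2, -0.3, -1.2]
opening: 0.0136
gripper_force: 60.0
t 23.45 ev [ 0.3949 -0.2844  0.1788] xyz [ 0.4747 -0.1076  0.1788] yaw_y 1.453 F [-0.2 -0.3 -1.2] open 0.0136 gf 60.0
tool delta mm [  31.1 -177.7   58.8]
```

```bash
python3 -m inch '[[5,-25,0,0,0.95],[7,-38,0,0,0.95],[7,-40,0,0,0.95],[7,-40,5,0,0.95],[5,-30,10,0,0.95]]' 60 >/dev/null; python3 -m inch '[[0,-4,20,0,0.95],[0,0,20,0,0.95],[0,0,0,0,0.95]]' 60; python3 - <<'E'
from h import *
s,M=st(); d=np.array([.4229,-.2805,.12])-s['ee_pos']; print('tool delta mm',(M.T@d*1000).round(1))
K,T=cam("side"); p,d=grab_frame("side"); P=cloud(K,T,d); m=(P[...,2]>.06)&(P[...,2]<.25)&(P[...,0]>.45)&(P[...,0]<.62)&(P[...,1]>-.34)&(P[...,1]<-.2)
for a in np.arange(.45,.62,.015):
    q=P[m&(P[...,0]>a)&(P[...,0]<a+.015)]
    if len(q)>3: print(round(a+.0075,3),len(q),"y",np.percentile(q[:,1],[5,50,95]).round(3),"z",np.percentile(q[:,2],[5,50,95]).round(3))
cv2.imwrite('pics/s4.png',cv2.resize(p[100:230,260:400,::-1],None,fx=4,fy=4,interpolation=cv2.INTER_CUBIC))
E
```

```text
t: 24.25
ee_pos: [0.4233, -0.2773, 0.1217]
tcp_rot: [-0.174, -3.133, -0.004]
ft_force: [-0.4, 0.3, -0.8]
opening: 0.0136
gripper_force: 60.0
t 24.25 ev [ 0.2814 -0.4206  0.1217] xyz [ 0.4233 -0.2773  0.1217] yaw_y 1.46 F [-0.4  0.3 -0.8] open 0.0136 gf 60.0
tool delta mm [-0.  -3.2  1.7]
0.458 38 y [-0.283 -0.243 -0.201] z [0.122 0.169 0.244]
0.473 14 y [-0.283 -0.277 -0.269] z [0.129 0.136 0.144]
0.488 13 y [-0.289 -0.279 -0.275] z [0.139 0.149 0.152]
0.503 18 y [-0.289 -0.282 -0.274] z [0.144 0.154 0.165]
0.518 31 y [-0.293 -0.281 -0.256] z [0.153 0.161 0.169]
0.533 41 y [-0.292 -0.281 -0.261] z [0.16  0.169 0.182]
0.548 15 y [-0.299 -0.284 -0.276] z [0.171 0.175 0.184]
```

View pics/s4.png

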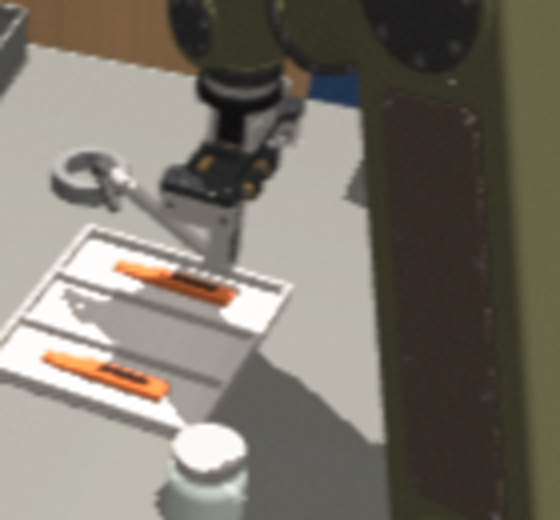

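The skewer is held at crop (165,210), its release lever on the +y side, over the middle lane. I'll lower it the same way but keep a firmer grip.

```bash
cat >> h.py <<'E'
def rod():
    K,T=cam("side"); p,d=grab_frame("side"); P=cloud(K,T,d); m=(P[...,2]>.0065)&(P[...,2]<.25)&(abs(P[...,1]+.283-.115*(P[...,0]-.5)*-1)<.012)&(P[...,0]>.46)&(P[...,0]<.56)
    Q=P[m]; c=np.polyfit(Q[:,0],Q[:,2],1); print(len(Q),"pitch deg",np.degrees(np.arctan(c[0])).round(1),"z@.46,.56",np.polyval(c,[.46,.56]).round(3))
E
python3 -m inch '[[0,-3,30,0,0.95],[0,0,30,0,0.95],[0,0,15,0,0.95],[0,0,8,0,0.95],[0,0,0,0,0.95]]' 60; python3 -c "
from h import *
st(); rod()"; python3 -m inch '[[0,0,2,0,0.95],[0,0,0,0,0.95],[0,0,2,0,0.95],[0,0,0,0,0.95]]' 50; python3 -c "
from h import *
st(); rod()"
```

```text
t: 24.8
ee_pos: [0.4244, -0.2812, 0.0411]
tcp_rot: [-0.176, -3.137, -0.0]
ft_force: [-0.0, -0.2, -0.2]
opening: 0.0134
gripper_force: 60.0
t 24.8 ev [ 0.2809 -0.4245  0.0411] xyz [ 0.4244 -0.2812  0.0411] yaw_y 1.459 F [-0.  -0.2 -0.2] open 0.0134 gf 60.0
119 pitch deg 29.2 z@.46,.56 [0.041 0.097]
t: 25.25
ee_pos: [0.4241, -0.2814, 0.0369]
tcp_rot: [0.177, 3.137, -0.0]
ft_force: [-0.8, 0.4, -1.6]
opening: 0.0134
gripper_force: 50.0
t 25.25 ev [ 0.2805 -0.4247  0.0369] xyz [ 0.4241 -0.2814  0.0369] yaw_y 1.458 F [-0.8  0.4 -1.6] open 0.0134 gf 50.0
114 pitch deg 27.4 z@.46,.56 [0.037 0.089]
```

```bash
python3 -m inch '[[0,0,2,0,0.95],[0,0,0,0,0.95],[0,0,2,0,0.95],[0,0,0,0,0.95]]' 40; python3 -c "
from h import *
st(); rod()"; python3 -m inch '[[0,0,1,0,0.95],[0,0,0,0,0.95],[0,0,1,0,0.95],[0,0,0,0,0.95]]' 30; python3 -c "
from h import *
st(); rod()"
```

```text
t: 25.7
ee_pos: [0.424, -0.2814, 0.0326]
tcp_rot: [-0.178, -3.136, -0.0]
ft_force: [-0.0, -0.4, -0.3]
opening: 0.0137
gripper_force: 40.0
t 25.7 ev [ 0.2805 -0.4246  0.0326] xyz [ 0.424  -0.2814  0.0326] yaw_y 1.458 F [-0.  -0.4 -0.3] open 0.0137 gf 40.0
110 pitch deg 26.3 z@.46,.56 [0.036 0.086]
t: 26.15
ee_pos: [0.4243, -0.2815, 0.031]
tcp_rot: [0.178, 3.136, -0.0]
ft_force: [0.5, 0.7, 2.8]
opening: 0.0143
gripper_force: 30.0
t 26.15 ev [ 0.2807 -0.4249  0.031 ] xyz [ 0.4243 -0.2815  0.031 ] yaw_y 1.458 F [0.5 0.7 2.8] open 0.0143 gf 30.0
110 pitch deg 31.1 z@.46,.56 [0.029 0.09 ]
```

```bash
for k in 1; do python3 -m inch '[[0,0,1,0,0.95],[0,0,0,0,0.95],[0,0,1,0,0.95],[0,0,0,0,0.95]]' 22; python3 -c "
from h import *
st(); rod()"; python3 -m inch '[[0,0,1,0,0.95],[0,0,0,0,0.95],[0,0,0,0,0.95]]' 16; python3 -c "
from h import *
st(); rod()"; done
```

```text
t: 26.6
ee_pos: [0.4249, -0.2818, 0.0298]
tcp_rot: [0.177, 3.135, -0.002]
ft_force: [0.7, 2.5, 11.6]
opening: 0.0142
gripper_force: 22.0
t 26.6 ev [ 0.2812 -0.4253  0.0298] xyz [ 0.4249 -0.2818  0.0298] yaw_y 1.458 F [ 0.7  2.5 11.6] open 0.0142 gf 22.0
119 pitch deg 26.8 z@.46,.56 [0.029 0.079]
t: 26.95
ee_pos: [0.4252, -0.2818, 0.0289]
tcp_rot: [0.178, 3.134, -0.002]
ft_force: [2.3, 2.4, 10.3]
opening: 0.0146
gripper_force: 16.0
t 26.95 ev [ 0.2814 -0.4255  0.0289] xyz [ 0.4252 -0.2818  0.0289] yaw_y 1.458 F [ 2.3  2.4 10.3] open 0.0146 gf 16.0
117 pitch deg 20.5 z@.46,.56 [0.033 0.07 ]
```

Pivoting as intended. I'll keep going in small steps.

```bash
python3 -m inch '[[0,0,1,0,0.95],[0,0,0,0,0.95],[0,0,0,0,0.95]]' 14; python3 -c "
from h import *
st(); rod()"; python3 -m inch '[[0,0,1,0,0.95],[0,0,0,0,0.95],[0,0,0,0,0.95]]' 14; python3 -c "
from h import *
st(); rod()"
```

```text
t: 27.3
ee_pos: [0.4253, -0.2818, 0.0279]
tcp_rot: [0.178, 3.134, -0.002]
ft_force: [4.1, 2.2, 8.2]
opening: 0.0141
gripper_force: 14.0
t 27.3 ev [ 0.2815 -0.4255  0.0279] xyz [ 0.4253 -0.2818  0.0279] yaw_y 1.458 F [4.1 2.2 8.2] open 0.0141 gf 14.0
116 pitch deg 19.2 z@.46,.56 [0.03  0.064]
t: 27.65
ee_pos: [0.4254, -0.2818, 0.0269]
tcp_rot: [0.178, 3.133, -0.002]
ft_force: [4.1, 3.3, 9.1]
opening: 0.0146
gripper_force: 14.0
t 27.65 ev [ 0.2816 -0.4255  0.0269] xyz [ 0.4254 -0.2818  0.0269] yaw_y 1.458 F [4.1 3.3 9.1] open 0.0146 gf 14.0
132 pitch deg 17.3 z@.46,.56 [0.024 0.055]
```

```bash
python3 -m inch '[[0,0,1,0,0.95],[0,0,0,0,0.95],[0,0,1,0,0.95],[0,0,0,0,0.95]]' 10; python3 -c "
from h import *
st(); rod()"; python3 -m inch '[[0,0,1,0,0.95],[0,0,0,0,0.95],[0,0,0,0,0.95]]' 8; python3 -c "
from h import *
st(); rod()"
```

```text
t: 28.1
ee_pos: [0.4241, -0.2815, 0.024]
tcp_rot: [0.178, 3.137, -0.0]
ft_force: [0.5, 1.6, 6.3]
opening: 0.0148
gripper_force: 10.0
t 28.1 ev [ 0.2805 -0.4248  0.024 ] xyz [ 0.4241 -0.2815  0.024 ] yaw_y 1.458 F [0.5 1.6 6.3] open 0.0148 gf 10.0
100 pitch deg 0.7 z@.46,.56 [0.014 0.015]
t: 28.45
ee_pos: [0.4243, -0.2815, 0.0233]
tcp_rot: [0.178, 3.136, -0.0]
ft_force: [-0.4, 2.1, 10.1]
opening: 0.0147
gripper_force: 8.0
t 28.45 ev [ 0.2807 -0.4248  0.0233] xyz [ 0.4243 -0.2815  0.0233] yaw_y 1.458 F [-0.4  2.1 10.1] open 0.0147 gf 8.0
98 pitch deg 0.6 z@.46,.56 [0.015 0.016]
```

```bash
python3 -m inch '[[0,0,-1,0,0.8],[0,0,0,0,0.78],[0,0,0,0,0.76],[0,0,-10,0,0.76],[0,0,-30,0,0.76]]' 3; python3 -m inch '[[0,0,-45,0,0.6],[0,0,-45,0,0.6],[40,0,-30,0,0.6],[40,0,0,0,0.6],[0,0,0,0,0.6]]' 3; python3 - <<'E'
from h import *
st(); rod(); orange()
a=grab_frame("top")[0][150:260,260:400]; b=grab_frame("side")[0][100:240,170:370]
cv2.imwrite("pics/end.png",np.hstack([cv2.resize(x,(400,500),interpolation=cv2.INTER_CUBIC) for x in(a,b)])[:,:,::-1])
E
```

```text
t: 29.0
ee_pos: [0.423, -0.2806, 0.0627]
tcp_rot: [-0.177, -3.133, -0.004]
ft_force: [1.2, -0.0, 0.7]
opening: 0.0226
gripper_force: 0.0
t: 29.5
ee_pos: [0.342, -0.2719, 0.1852]
tcp_rot: [0.18, 3.136, -0.002]
ft_force: [-0.4, -0.6, 0.6]
opening: 0.0379
gripper_force: 0.0
t 29.5 ev [ 0.2087 -0.3839  0.1852] xyz [ 0.342  -0.2719  0.1852] yaw_y 1.456 F [-0.4 -0.6  0.6] open 0.0379 gf 0.0
102 pitch deg 0.9 z@.46,.56 [0.014 0.016]
side 93 [ 0.43  -0.346  0.014] [ 0.539 -0.359  0.01 ]
side 105 [ 0.449 -0.185  0.017] [ 0.557 -0.2    0.011]
top 110 [ 0.452 -0.195  0.015] [ 0.563 -0.206  0.013]
top 126 [ 0.431 -0.35   0.015] [ 0.541 -0.362  0.013]
```

View pics/end.png

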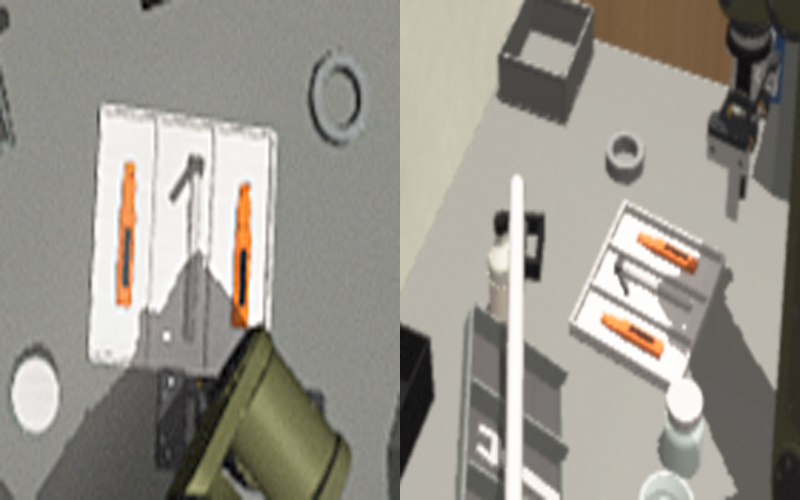

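The levers lie at (127,235) and (242,255), the skewer at (190,240) in the middle lane, all flat. The spanner is still in its pocket at (515,455).

```bash
python3 -c "
from workcell import *
print(job_done())"
```

```text
the job is handed in; nothing more can be done
None
```

The job is handed in at about 30 s of the 72 s allowed: the skewer lies flat in the middle lane, one orange lever lies flat in each outer lane, the spanner is still in its rack pocket, and I saw no sign that the handlebar or clamp was touched.

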